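Sort bored vacuum flanges by size into gated storage tracks

TASK

Sort the three bored flanges lying on the open bench by size: slide the two small ones into the narrow track and the large one into the wide track beside the large one already there, in each case past the sprung gate at the mouth until it snaps shut behind them. Keep the flanges flat on the bench at all times (slide them, never lift them), and do not disturb the other things on the bench.

Things in the scene. Friction and masses are not known exactly. Their poses are not given: they have to be found in the camera images.
- wide_track: the wide track: black U-shaped fence fixed to the bench, no floor; lane 130 mm wide, 268 mm long, walls 22 mm high, 6 mm thick. Body +y runs along the lane from the open mouth to the closed end, x across it. Origin on the lane's centre line at bench level; mouth at body y = -120 mm, end stop at y = 148 mm. Yaw within 0.1 rad of 0: the mouth faces -y, the robot's right
- narrow_track: the narrow track: black U-shaped fence fixed to the bench, no floor; lane 104 mm wide, 226 mm long, walls 22 mm high, 6 mm thick. Body +y runs along the lane from the open mouth to the closed end, x across it. Origin on the lane's centre line at bench level; mouth at body y = -120 mm, end stop at y = 106 mm. Yaw within 0.1 rad of 0: the mouth faces -y, the robot's right
- wide_track_gate (a joint): sprung gate of the wide track, rad: 0 = shut across the mouth, 1.5 = swung fully into the lane. 44 mm aluminium finger, 5 to 20 mm above the bench, on an upright pivot at body x = -70 mm, y = -120 mm of the track; shut, it covers 40 mm of the mouth. Opens inward only: a flange pushed in swings it aside (1 to 3 N at its tip)
- wide_mouth (a point): middle of the wide track's mouth, at bench level (axes as the track). A flange's centre must be about 78 mm or more past it for the gate to shut behind; with two flanges touching and the inner one at the end stop, the outer one's centre is 94 mm past it
- narrow_track_gate (a joint): sprung gate of the narrow track, rad: 0 = shut across the mouth, 1.5 = swung fully into the lane. 44 mm aluminium finger, 5 to 20 mm above the bench, on an upright pivot at body x = -57 mm, y = -120 mm of the track; shut, it covers 40 mm of the mouth. Opens inward only: a flange pushed in swings it aside (1 to 3 N at its tip)
- narrow_mouth (a point): middle of the narrow track's mouth, at bench level (axes as the track). A flange's centre must be about 73 mm or more past it for the gate to shut behind; with two flanges touching and the inner one at the end stop, the outer one's centre is 88 mm past it
- flange_small_a: small bored steel vacuum flange lying flat: 92 mm outer diameter, 20 mm thick, 56 mm through-bore in the middle (the bench below), six dark bolt marks; about 230 g. Origin: centre of its underside, z up. Can be dragged by shut fingertips lowered into the bore
- flange_small_b: the other small one: bored steel vacuum flange lying flat: 92 mm outer diameter, 20 mm thick, 56 mm through-bore in the middle (the bench below), six dark bolt marks; about 230 g. Origin: centre of its underside, z up. Can be dragged by shut fingertips lowered into the bore
- flange_large: large bored steel vacuum flange lying flat: 116 mm outer diameter, 20 mm thick, 56 mm through-bore in the middle (the bench below), six dark bolt marks; about 440 g. Origin: centre of its underside, z up. Can be dragged by shut fingertips lowered into the bore
- flange_large_in: the large flange that already lies in the wide track (it may lie anywhere behind the gate, and may be pushed along): bored steel vacuum flange lying flat: 116 mm outer diameter, 20 mm thick, 56 mm through-bore in the middle (the bench below), six dark bolt marks; about 440 g. Origin: centre of its underside, z up. Can be dragged by shut fingertips lowered into the bore
- clamp: bystander: open aluminium clamp ring about 90 mm long, 18 mm high, lying flat
- jar: bystander: closed brown jar with a white cap, 60 mm in diameter, 70 mm high
- screwdriver: bystander: screwdriver 200 mm long, lying
- wrench: bystander: wrench 180 mm long, lying
- nipple: bystander: short flanged steel tube standing upright, 55 mm in diameter, 70 mm high
- multimeter: bystander: yellow hand meter 150 x 75 x 35 mm, lying
Things that resemble listed ones, but are neither listed nor needed, are in the scene too. Leave any brown or red look-alike of the flange_large alone.

How it is judged:
By the outcome, as a careful person would: the job done as asked, in the order asked, and still so for the second after the job is handed in, with the robot touching nothing.
It also fails if it takes over 69 s, if anything falls off the work surface, if the arm or the gripper's body presses on something with over 40 N, if the wrist force passes 120 N, or if a joint passes its speed limit or range.

ROBOT

A 6-joint arm with a two-finger parallel gripper is mounted at the origin on the work surface. World frame = base frame: x ahead of the robot, y to its left, z up, the work surface at z = 0. Lengths are in m, angles in rad, forces in N, time in s.
With the tool pointing down it reaches from about 0.3 to 0.875 m from the base axis. Payload 6.4 kg.
Tool frame: the origin (TCP) lies on the mounting face of the last link; the fingertips stand 173 mm ahead of it and the grasp point (between the pads) lies 155 mm ahead of it; z points along the fingers, y is the direction in which the jaws open and shut (so a half turn about z gives the same grasp; the last joint's range is limited). The gripper opens to 85 mm and grips with 20 to 120 N. Pads are 22 mm wide; open, the fingers measure 114 mm over their backs; the gripper's body (76 mm by 85 mm) begins 54 mm behind the grasp point. The pads swing forward as they close: fully open they stand 13 mm farther back than shut.
Start: joints at [1.121, 0.181, 1.607, -0, 1.354, -0.206], TCP at [0.139, 0.558, 0.405] pointing down, gripper open.
Joint ranges: [-2.99, 2.99], [-0.89, 2.07], [0.3, 2.58], [-1.14, 4.28], [0, 2.63], [-3.12, 3.12]. Speed limits (rad/s): [2.57, 2.57, 3.01, 3.14, 3.14, 3.14].

INTERFACE

Orientations are given as a rotation vector (axis times angle).
In Python, from plant import manip gives the robot as it stands. The module is installed in compiled form; this text tells all that it offers.
- The arm moves only by the shell command python3 -m pendant 'ROWS' [OPENING] [FORCE]. ROWS is JSON, a list of rows, each an object of numbers: "x", "y", "z": the shift along the tool's x, y, z in m; "spin": the turn about the tool's z in rad. A call has 1 to 12 rows; each row is the pose to reach, as a shift and turn from the pose measured when the call began, along the tool's axes at that moment; what a row does not reach only later rows make up. A row lasts 1/8 s, in which the tool goes at most 62.5 mm and 10.7 degrees, less where a joint would pass 70% of its speed; a pose out of reach is approached as far as the arm can. A call with a gripper value outside its range is refused whole. OPENING is the finger opening in m, from 0 to 0.0854, set as the call begins (- or left out, the last holds). The fingers move at their own pace and stop on an object; FORCE is the grip in N (left out, the last holds). Time passes only in rows, so rows that repeat a pose let the fingers close. It gives the time, the measured TCP pose, the force and the opening at its end, in the units of the state.
- manip.state(): the state, without advancing time (a new reading comes with each control period).
- manip.read_camera(name): name is "scene" or "top" or "wrist"; returns a dict with "frame" (400x640x3 uint8, blue, green, red), "fx", "fy", "cx", "cy" (pixels), "k1" (the pictures are not rectified: a ray, as slopes to the right and down, at radius r is drawn at 1 + k1 r^2 times it, then the intrinsics apply), "rvec" (rotation vector, rad) and "tvec" (3), from world to camera coordinates, as OpenCV has them. Camera axes: x right, y down, z forward; pixel columns grow to the right and rows downward; lengths in m; the calibration is good to about 2 mm. A picture is of the moment at which its call begins. There is no depth.
- manip.finish_job(): hands the job in, once; it reports no verdict.
The state is a dict: "clock": time; "q": joint angles; "qvel": joint speeds; "joint_efforts": joint torques, N m; "tcp_pos": TCP position; "tool_rot": TCP orientation; "wrist_force": force on the tool from outside, world axes, zero at the start; "wrist_torque": the same for the moment, N m; "grip_width": finger opening in m.
Only numpy, scipy, OpenCV 4.12 (cv2) and the standard library are available. Lean on these libraries where they do the work, as an engineer would, in place of code of your own. Each camera call takes 0.05 s, during which the arm holds its last target. There are 200 camera calls.

## Working session

There is one attempt and no reset: what is moved stays moved. The work goes in short steps, Python scripts to look and compute and a shell command to move; the robot and the scene stay as the last step left them, time stands still between calls to the robot, and variables do not carry over. Pictures are saved under pics/ and viewed, about 8 in all and at most 12, crops included, and the job is handed in when it is done.

```bash
mkdir -p pics
cat > h.py <<'E'
import numpy as np, cv2
from plant import manip
def cam(n): return manip.read_camera(n)
def ray2plane(c,u,v,z):
    K=np.array([[c['fx'],0,c['cx']],[0,c['fy'],c['cy']],[0,0,1.]])
    p=cv2.undistortPoints(np.array([[[u,v]]],float),K,np.array([c['k1'],0,0,0.]))[0,0]
    R=cv2.Rodrigues(np.array(c['rvec'],float))[0]; t=np.array(c['tvec'],float).ravel()
    o=-R.T@t; d=R.T@np.array([p[0],p[1],1.])
    return o+d*(z-o[2])/d[2]
def proj(c,P):
    R=cv2.Rodrigues(np.array(c['rvec'],float))[0]
    q=R@np.array(P,float)+np.array(c['tvec'],float).ravel(); a=q[:2]/q[2]; a=a*(1+c['k1']*(a@a))
    return np.array([c['fx']*a[0]+c['cx'],c['fy']*a[1]+c['cy']])
E
python3 - <<'E'
from h import *
s=manip.state(); print(s)
c=cam('top'); print({k:v for k,v in c.items() if k!='frame'})
cv2.imwrite('pics/top0.png',cv2.resize(c['frame'],(800,500)))
np.save('top0.npy',c,allow_pickle=True)
E
```

```text
{'clock': 0.0, 'q': array([ 1.12071296e+00,  1.81541757e-01,  1.60801514e+00, -6.82311202e-07,
        1.35381940e+00, -2.06274191e-01]), 'qvel': array([-6.98784077e-04, -4.23083014e-04, -6.30733357e-04, -2.15866104e-03,
        1.64622826e-05,  5.80144394e-04]), 'joint_efforts': array([-1.69605726e-03, -4.44875085e+01, -3.51335835e+01, -2.90816679e-04,
        9.10720060e-03, -1.52986172e-05]), 'tcp_pos': array([0.13865884, 0.55776363, 0.40378004]), 'tool_rot': array([-3.81956512e-01, -3.11770728e+00,  2.65205900e-03]), 'wrist_force': array([ 0.31945437,  0.64226304, -0.64952785]), 'wrist_torque': array([-0.00786081,  0.01780421, -0.01291101]), 'grip_width': 0.0853609929887272}
{'fx': 454.6222240700551, 'fy': 454.6222240700551, 'cx': 321.5366966431207, 'cy': 195.63953481985413, 'k1': -0.1250044300521379, 'rvec': array([ 2.17703549, -2.11534609,  0.12064676]), 'tvec': array([-0.02846338,  0.52119124,  1.37031072])}
```

View pics/top0.png

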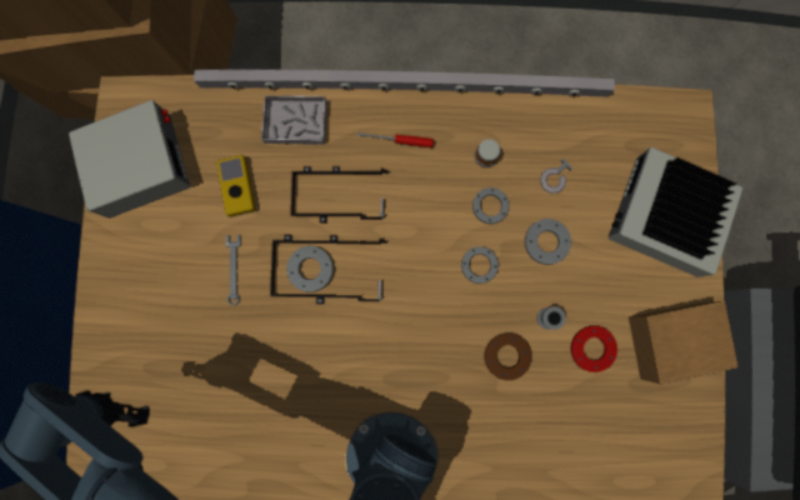

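The top view shows +x up and +y left. The narrow track's mouth is near (388,195) and the wide track's near (388,270). The small flanges are at (491,206) and (480,265), the large one at (548,242), and brown and red decoys sit below. Next I measure these.

Run:
```python
from h import *
c=np.load('top0.npy',allow_pickle=True).item(); f=c['frame']
hsv=cv2.cvtColor(f,cv2.COLOR_BGR2HSV)
m=((hsv[...,1]<75)&(hsv[...,2]>75)).astype(np.uint8)
cs,_=cv2.findContours(m,cv2.RETR_EXTERNAL,cv2.CHAIN_APPROX_NONE)
for k in cs:
    a=cv2.contourArea(k)
    if not 250<a<2500: continue
    P=np.array([ray2plane(c,*p[0],.02)[:2] for p in k]).astype(np.float32)
    (x,y),r=cv2.minEnclosingCircle(P); 
    if r<.1: print('blob',(np.mean(k[:,0],0)*1.25).round(),a,'xy',round(x,4),round(y,4),'d',round(2*r,4), 'eqd',round(2*np.sqrt(cv2.contourArea(P)/np.pi),4))
b=(hsv[...,2]<50).astype(np.uint8)
n,L,st,ce=cv2.connectedComponentsWithStats(b)
for i in range(1,n):
    if st[i,4]>120 and 150<ce[i][0]<330 and 120<ce[i][1]<250:
        v,u=np.nonzero(L==i)
        P=np.array([ray2plane(c,a,d,.022)[:2] for a,d in zip(u,v)])
        print('black',st[i],'x',P[:,0].min(),P[:,0].max(),'y',P[:,1].min(),P[:,1].max())
        y0=P[:,1].max(); ymin=P[:,1].min()
        for name,s in (('hi',P[:,0]>P[:,0].mean()),('lo',P[:,0]<P[:,0].mean())):
            out=[]
            for a in np.linspace(ymin+.01,y0-.02,12):
                q=P[s&(abs(P[:,1]-a)<.008),0]
                if len(q): out.append((round(a,3),round(np.median(q),4),round(np.ptp(q),3)))
            print(name,out)
x=cv2.resize(f[120:250,200:480],None,fx=2.85,fy=2.85,interpolation=cv2.INTER_CUBIC); cv2.imwrite('pics/crop.png',x)
```

```text
blob [551. 318.] 315.5 xy 0.3501 -0.3872 d 0.0718 eqd 0.0622
blob [479. 264.] 644.0 xy 0.4794 -0.2072 d 0.0934 eqd 0.0892
blob [309. 268.] 1010.0 xy 0.4575 0.2167 d 0.1172 eqd 0.1126
blob [233. 267.] 291.5 xy 0.4494 0.414 d 0.1761 eqd 0.0617
blob [547. 241.] 1007.5 xy 0.5419 -0.3779 d 0.1174 eqd 0.1136
blob [490. 205.] 621.0 xy 0.6301 -0.2332 d 0.0929 eqd 0.0896
blob [295. 121.] 1342.5 xy 0.8478 0.2814 d 0.1955 eqd 0.1389
black [233 134  77  44 340] x 0.5768715160676994 0.7168627336167346 y 0.032135306644328496 0.27213617540217594
hi [(np.float64(0.042), np.float64(0.7098), np.float64(0.007)), (np.float64(0.061), np.float64(0.7076), np.float64(0.004)), (np.float64(0.08), np.float64(0.7071), np.float64(0.004)), (np.float64(0.099), np.float64(0.7067), np.float64(0.004)), (np.float64(0.118), np.float64(0.7047), np.float64(0.004)), (np.float64(0.138), np.float64(0.7042), np.float64(0.0)), (np.float64(0.157), np.float64(0.707), np.float64(0.013)), (np.float64(0.176), np.float64(0.7034), np.float64(0.004)), (np.float64(0.195), np.float64(0.7029), np.float64(0.0)), (np.float64(0.214), np.fl
[... 1044 characters left out ...]
oat64(0.15), np.float64(0.5301), np.float64(0.013)), (np.float64(0.165), np.float64(0.5283), np.float64(0.006)), (np.float64(0.179), np.float64(0.5263), np.float64(0.0)), (np.float64(0.193), np.float64(0.5259), np.float64(0.0)), (np.float64(0.207), np.float64(0.5255), np.float64(0.0)), (np.float64(0.221), np.float64(0.5252), np.float64(0.0)), (np.float64(0.236), np.float64(0.5247), np.float64(0.0)), (np.float64(0.25), np.float64(0.5244), np.float64(0.0)), (np.float64(0.264), np.float64(0.527), np.float64(0.013)), (np.float64(0.278), np.float64(0.5266), np.float64(0.007)), (np.float64(0.292), np.float64(0.5231), np.float64(0.004))]
lo [(np.float64(0.292), np.float64(0.3911), np.float64(0.0))]
```

View pics/crop.png

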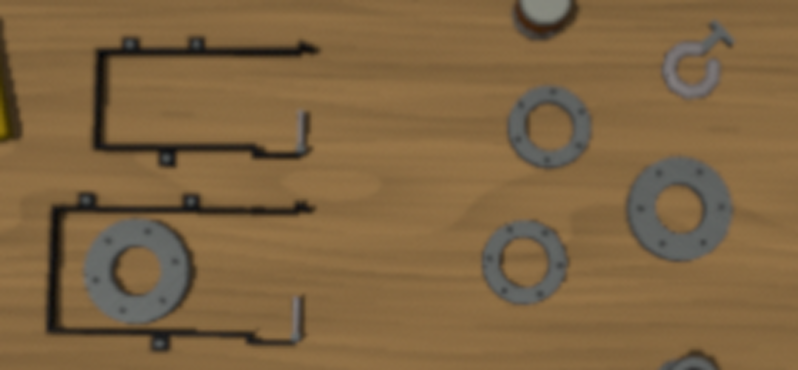

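```bash
cat >> h.py <<'E'
def plan(*targets, yaw=None):
    s=manip.state(); R=cv2.Rodrigues(np.array(s['tool_rot']))[0]; p=s['tcp_pos']
    print('t',round(s['clock'],2),'tcp',p.round(4),'F',np.round(s['wrist_force'],1),'toolx',R[:,0].round(3),'tooly',R[:,1].round(3))
    for t in targets: print(t,'->',(R.T@(np.array(t)-p)).round(4))
    # spin that brings tool y onto the world y line: 
    a=np.arctan2(R[1,:2]@[0,1]*0+R[:,0]@[0,1,0],R[:,1]@[0,1,0]); print('spin', round(-a,3), round(np.pi-a if a>0 else -np.pi-a,3),'q6',round(s['q'][5],2),'q1',round(s['q'][0],2))
E
python3 -c "
from h import *
plan((.63,-.233,.3),(.63,-.233,.178))"
```

```text
t 0.05 tcp [0.1387 0.5578 0.4038] F [-0.2  0.2 -0.1] toolx [-0.97   0.241  0.   ] tooly [ 0.241  0.97  -0.002]
(0.63, -0.233, 0.3) -> [-0.6677 -0.6486  0.1047]
(0.63, -0.233, 0.178) -> [-0.6678 -0.6484  0.2267]
spin -0.244 2.898 q6 -0.21 q1 1.12
```

```bash
python3 -m pendant '[{"x":-0.043,"y":-0.042,"spin":-0.1},{"x":-0.086,"y":-0.084,"spin":-0.2},{"x":-0.129,"y":-0.126,"spin":-0.244},{"x":-0.172,"y":-0.168,"spin":-0.244},{"x":-0.215,"y":-0.210,"spin":-0.244},{"x":-0.258,"y":-0.252,"spin":-0.244},{"x":-0.301,"y":-0.294,"spin":-0.244},{"x":-0.344,"y":-0.336,"spin":-0.244},{"x":-0.387,"y":-0.378,"spin":-0.244},{"x":-0.43,"y":-0.42,"spin":-0.244},{"x":-0.473,"y":-0.462,"spin":-0.244},{"x":-0.516,"y":-0.504,"z":0.02,"spin":-0.244}]' 0; python3 -c "
from h import *
plan((.63,-.233,.3),(.63,-.233,.178))"
```

```text
t 0.05 tcp [0.1387 0.5578 0.4038] F [-0.2  0.2 -0.1] toolx [-0.97   0.241  0.   ] tooly [ 0.241  0.97  -0.002]
(0.63, -0.233, 0.3) -> [-0.6677 -0.6486  0.1047]
(0.63, -0.233, 0.178) -> [-0.6678 -0.6484  0.2267]
spin -0.244 2.898 q6 -0.21 q1 1.12invalid input
```

```bash
python3 -m pendant '[{"x":-0.043,"y":-0.042,"z":0,"spin":-0.1}]' 0.0 30; echo; python3 -m pendant 2>&1 | head
```

```text
clock: 0.18
tcp_pos: [0.1694, 0.5075, 0.403]
tool_rot: [-0.216, -3.133, 0.003]
wrist_force: [1.4, -2.3, -0.1]
grip_width: 0.07

invalid input
```

```bash
python3 -c "
from h import *
plan((.63,-.233,.3))"
```

```text
t 0.17 tcp [0.1694 0.5075 0.403 ] F [ 1.4 -2.3 -0.1] toolx [-0.991  0.137  0.001] tooly [ 0.137  0.991 -0.002]
(0.63, -0.233, 0.3) -> [-0.558  -0.6701  0.1036]
spin -0.138 3.004 q6 -0.41 q1 1.03
```

```bash
python3 -m pendant '[{"x":-0.038,"y":-0.046,"z":0,"spin":-0.1},{"x":-0.076,"y":-0.092,"z":0,"spin":-0.138},{"x":-0.114,"y":-0.138,"z":0,"spin":-0.138},{"x":-0.152,"y":-0.184,"z":0,"spin":-0.138},{"x":-0.19,"y":-0.23,"z":0,"spin":-0.138},{"x":-0.228,"y":-0.276,"z":0,"spin":-0.138},{"x":-0.266,"y":-0.322,"z":0,"spin":-0.138},{"x":-0.304,"y":-0.368,"z":0,"spin":-0.138},{"x":-0.342,"y":-0.414,"z":0,"spin":-0.138},{"x":-0.38,"y":-0.46,"z":0,"spin":-0.138},{"x":-0.418,"y":-0.506,"z":0.02,"spin":-0.138},{"x":-0.456,"y":-0.552,"z":0.04,"spin":-0.138}]' 0.0 30; python3 -c "
from h import *
plan((.63,-.233,.25))"
```

```text
clock: 1.68
tcp_pos: [0.5455, -0.1031, 0.3631]
tool_rot: [-0.0, -3.14, 0.003]
wrist_force: [0.4, 0.3, 0.0]
grip_width: -0.0001
t 1.68 tcp [ 0.5455 -0.1031  0.3631] F [0.4 0.3 0. ] toolx [-1.     0.     0.001] tooly [ 0.     1.    -0.002]
(0.63, -0.233, 0.25) -> [-0.0846 -0.1297  0.1132]
spin -0.0 3.141 q6 -1.97 q1 -0.4
```

```bash
python3 -m pendant '[{"x":-0.03,"y":-0.045,"z":0.02,"spin":0},{"x":-0.06,"y":-0.09,"z":0.05,"spin":0},{"x":-0.085,"y":-0.13,"z":0.09,"spin":0},{"x":-0.085,"y":-0.13,"z":0.113,"spin":0},{"x":-0.085,"y":-0.13,"z":0.113,"spin":0}]' 0.0 30
python3 - <<'E'
from h import *
c=cam('wrist'); cv2.imwrite('pics/w1.png',c['frame'])
plan((.6301,-.2332,.179))
print('flange expected px',proj(c,(.6301,-.2332,.02)),'tip',proj(c,(*manip.state()['tcp_pos'][:2],.077)))
E
```

```text
clock: 2.3
tcp_pos: [0.6291, -0.2331, 0.2463]
tool_rot: [-0.001, -3.134, -0.003]
wrist_force: [-0.7, 0.0, 0.2]
grip_width: -0.0002
t 2.35 tcp [ 0.6298 -0.233   0.2487] F [-0.9 -0.3  0.7] toolx [-1.     0.     0.004] tooly [0. 1. 0.]
(0.6301, -0.2332, 0.179) -> [-0.0006 -0.0002  0.0697]
spin -0.0 3.141 q6 -2.1 q1 -0.53
flange expected px [314.8596417  227.41854581] tip [315.09890505 271.94953028]
```

View pics/w1.png

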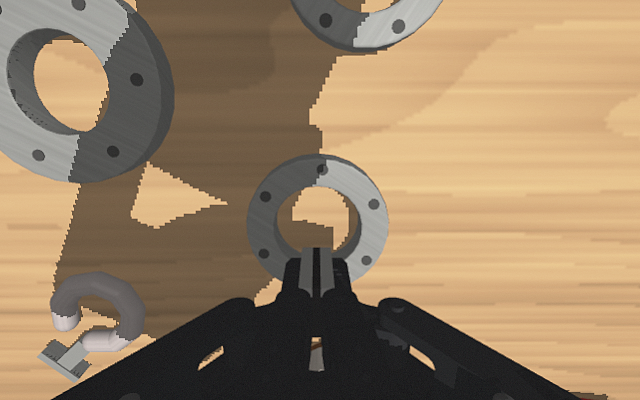

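The wrist view shows the small flange centred at (317,222), against (315,227) predicted, so it agrees within about 2 mm. The fingers are above the bore, so I lower them.

```bash
python3 -m pendant '[{"x":-0.0,"y":0,"z":0.04,"spin":0},{"x":0,"y":0,"z":0.068,"spin":0},{"x":0,"y":0,"z":0.069,"spin":0}]' 0.0 30; python3 -c "
from h import *
plan((.655,-.02,.179),(.653,.06,.179),(.649,.212,.179))"
```

```text
clock: 2.72
tcp_pos: [0.6289, -0.2319, 0.1792]
tool_rot: [0.001, -3.135, -0.002]
wrist_force: [-0.5, -0.6, 0.2]
grip_width: -0.0001
t 2.73 tcp [ 0.6289 -0.2319  0.1792] F [-0.5 -0.6  0.2] toolx [-1.    -0.001  0.006] tooly [-0.001  1.     0.001]
(0.655, -0.02, 0.179) -> [-0.0262  0.2118  0.0003]
(0.653, 0.06, 0.179) -> [-0.0243  0.2918  0.0004]
(0.649, 0.212, 0.179) -> [-0.0204  0.4438  0.0007]
spin 0.001 -3.141 q6 -2.1 q1 -0.53
```

```bash
python3 -m pendant '[{"x":-0.002,"y":0.02,"z":0,"spin":0},{"x":-0.007,"y":0.05,"z":0,"spin":0},{"x":-0.012,"y":0.08,"z":0,"spin":0},{"x":-0.018,"y":0.11,"z":0,"spin":0},{"x":-0.023,"y":0.14,"z":0,"spin":0},{"x":-0.026,"y":0.17,"z":0,"spin":0},{"x":-0.027,"y":0.195,"z":0,"spin":0},{"x":-0.027,"y":0.205,"z":0,"spin":0},{"x":-0.027,"y":0.212,"z":0,"spin":0}]' 0.0 30
python3 - <<'E'
from h import *
c=cam('wrist'); cv2.imwrite('pics/w2.png',c['frame'])
plan((.653,.06,.179),(.649,.222,.179))
for P in [(.655,-.03,.02),(.654,.04,0)]: print(proj(c,P))
f=c['frame']; m=cv2.cvtColor(f,cv2.COLOR_BGR2HSV)
E
```

```text
clock: 3.85
tcp_pos: [0.6565, -0.0195, 0.1813]
tool_rot: [0.003, -3.138, -0.0]
wrist_force: [-0.3, -2.1, 2.3]
grip_width: -0.0004
t 3.9 tcp [ 0.6564 -0.0191  0.1809] F [0.7 0.1 0.4] toolx [-1.    -0.001  0.004] tooly [-0.001  1.     0.001]
(0.653, 0.06, 0.179) -> [0.0033 0.0791 0.0019]
(0.649, 0.222, 0.179) -> [0.0071 0.2411 0.0021]
spin 0.001 -3.14 q6 -1.78 q1 -0.21
[292.1573799  275.15171226]
[433.01141175 253.29593138]
```

View pics/w2.png

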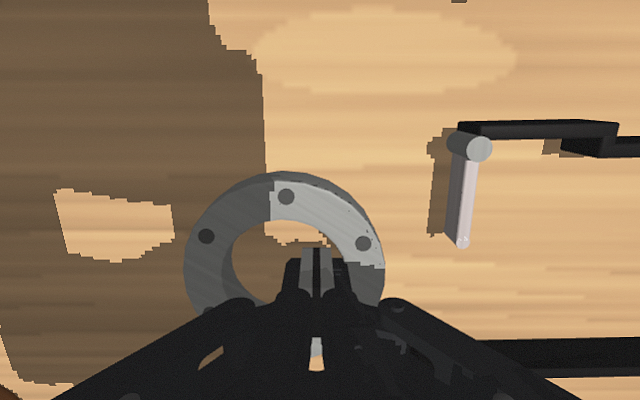

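The dragged flange is centred near u=284, so it lags the tool by about 14 mm. The gate is at (460,200), and the track walls are at v≈155 and v≈340 on the right. I'll check the lane line from those walls.

Run:
```python
from h import *
c=cam('wrist')
for u,v,z in [(625,157,.0),(500,137,0),(500,342,.022),(620,340,.022),(478,148,.022),(461,241,.02),(286,172,.02),(385,275,.02),(184,270,.02)]: print(u,v,ray2plane(c,u,v,z).round(4))
```

```text
625 157 [0.6043 0.124  0.    ]
500 137 [0.5954 0.0645 0.    ]
500 342 [0.6891 0.0688 0.022 ]
620 340 [0.6879 0.1258 0.022 ]
478 148 [0.5971 0.0445 0.022 ]
461 241 [0.6376 0.0441 0.02  ]
286 172 [ 0.6073 -0.031   0.02  ]
385 275 [0.6543 0.0122 0.02  ]
184 270 [ 0.652  -0.0776  0.02  ]
```

```bash
python3 -m pendant '[{"x":0.001,"y":0.02,"z":0.002,"spin":0},{"x":0.002,"y":0.042,"z":0.002,"spin":0},{"x":0.003,"y":0.064,"z":0.002,"spin":0},{"x":0.003,"y":0.086,"z":0.002,"spin":0},{"x":0.004,"y":0.108,"z":0.002,"spin":0},{"x":0.004,"y":0.13,"z":0.002,"spin":0},{"x":0.005,"y":0.152,"z":0.002,"spin":0},{"x":0.005,"y":0.174,"z":0.002,"spin":0},{"x":0.006,"y":0.196,"z":0.002,"spin":0},{"x":0.006,"y":0.215,"z":0.002,"spin":0},{"x":0.006,"y":0.228,"z":0.002,"spin":0},{"x":0.006,"y":0.234,"z":0.002,"spin":0}]' 0.0 30
python3 - <<'E'
from h import *
c=cam('wrist'); cv2.imwrite('pics/w3.png',c['frame'])
plan((.65,.2,.179))
E
```

```text
clock: 5.45
tcp_pos: [0.6497, 0.2154, 0.1785]
tool_rot: [0.003, -3.136, -0.002]
wrist_force: [0.7, -1.1, -0.7]
grip_width: 0.0
t 5.5 tcp [0.6498 0.2156 0.1785] F [-0.6  0.8  0.4] toolx [-1.    -0.002  0.005] tooly [-0.002  1.     0.002]
(0.65, 0.2, 0.179) -> [-0.0002 -0.0156 -0.0005]
spin 0.002 -3.14 q6 -1.43 q1 0.15
```

View pics/w3.png

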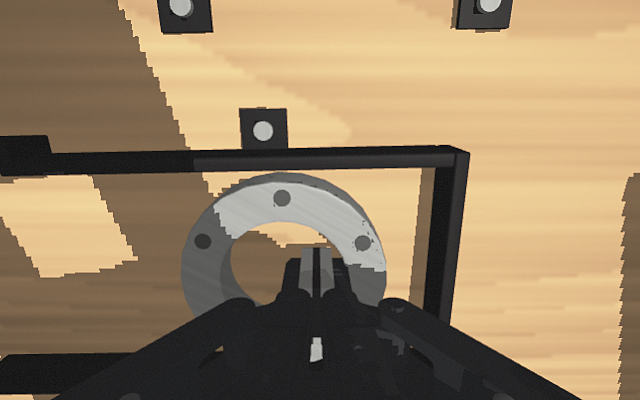

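The first small flange is inside the narrow track, short of the end stop. I'll back the fingers off the bore wall, lift, and go to small b.

```bash
python3 -m pendant '[{"x":0,"y":-0.01,"z":0,"spin":0},{"x":0,"y":-0.012,"z":-0.04,"spin":0},{"x":0.002,"y":-0.015,"z":-0.07,"spin":0},{"x":0.02,"y":-0.06,"z":-0.08,"spin":0},{"x":0.043,"y":-0.115,"z":-0.08,"spin":0},{"x":0.066,"y":-0.17,"z":-0.08,"spin":0},{"x":0.089,"y":-0.225,"z":-0.08,"spin":0},{"x":0.112,"y":-0.28,"z":-0.08,"spin":0},{"x":0.135,"y":-0.335,"z":-0.08,"spin":0},{"x":0.155,"y":-0.385,"z":-0.08,"spin":0},{"x":0.17,"y":-0.422,"z":-0.07,"spin":0},{"x":0.17,"y":-0.423,"z":-0.06,"spin":0}]' 0.0 30
python3 - <<'E'
from h import *
plan((.4794,-.2072,.179))
E
```

```text
clock: 7.0
tcp_pos: [0.4794, -0.2111, 0.2389]
tool_rot: [-0.006, -3.138, -0.001]
wrist_force: [0.5, 0.6, -0.1]
grip_width: -0.0
t 7.0 tcp [ 0.4794 -0.2111  0.2389] F [ 0.5  0.6 -0.1] toolx [-1.     0.004  0.004] tooly [0.004 1.    0.001]
(0.4794, -0.2072, 0.179) -> [-0.0002  0.0038  0.0599]
spin -0.004 3.138 q6 -2.21 q1 -0.64
```

```bash
python3 -m pendant '[{"x":0,"y":0.004,"z":0.04,"spin":0},{"x":0,"y":0.004,"z":0.06,"spin":0},{"x":-0.015,"y":0.01,"z":0.06,"spin":0},{"x":-0.045,"y":0.022,"z":0.06,"spin":0},{"x":-0.075,"y":0.036,"z":0.06,"spin":0},{"x":-0.105,"y":0.052,"z":0.06,"spin":0},{"x":-0.135,"y":0.07,"z":0.06,"spin":0},{"x":-0.16,"y":0.09,"z":0.06,"spin":0},{"x":-0.178,"y":0.112,"z":0.06,"spin":0},{"x":-0.182,"y":0.14,"z":0.06,"spin":0},{"x":-0.18,"y":0.165,"z":0.06,"spin":0},{"x":-0.178,"y":0.175,"z":0.06,"spin":0}]' 0.0 30
python3 - <<'E'
from h import *
plan((.655,-.02,.179),(.652,.135,.179))
E
```

```text
clock: 8.5
tcp_pos: [0.6582, -0.0348, 0.1792]
tool_rot: [-0.003, -3.139, -0.0]
wrist_force: [-0.6, -2.6, 1.7]
grip_width: -0.0001
t 8.5 tcp [ 0.6582 -0.0348  0.1792] F [-0.6 -2.6  1.7] toolx [-1.     0.002  0.003] tooly [0.002 1.    0.   ]
(0.655, -0.02, 0.179) -> [0.0032 0.0147 0.0002]
(0.652, 0.135, 0.179) -> [0.0065 0.1697 0.0002]
spin -0.002 3.14 q6 -1.8 q1 -0.23
```

```bash
python3 -m pendant '[{"x":0.003,"y":0.01,"z":0,"spin":0},{"x":0.003,"y":0.02,"z":0,"spin":0}]' 0.0 30
python3 - <<'E'
from h import *
c=cam('wrist'); cv2.imwrite('pics/w4.png',c['frame'])
f=c['frame']
plan((.654,.04,.179),(.652,.137,.179))
# outer rim: low-saturation pixels in flange area above fingers
h=cv2.cvtColor(f,cv2.COLOR_BGR2HSV); m=(h[...,1]<60).astype(np.uint8); m[290:]=0; m[:,420:]=0
k=max(cv2.findContours(m,cv2.RETR_EXTERNAL,cv2.CHAIN_APPROX_NONE)[0],key=cv2.contourArea)
x,y,w,hh=cv2.boundingRect(k); print(x,y,w,hh,[ray2plane(c,a,b,.02).round(4) for a,b in ((x+w/2,y),(x,y+w/2),(x+w,y+w/2))])
E
```

```text
clock: 8.75
tcp_pos: [0.6549, -0.0146, 0.1794]
tool_rot: [-0.004, -3.139, 0.0]
wrist_force: [-0.5, -2.2, 1.4]
grip_width: -0.0003
t 8.8 tcp [ 0.655  -0.0134  0.1793] F [-0.7 -0.2  0.7] toolx [-1.     0.002  0.003] tooly [0.002 1.    0.001]
(0.654, 0.04, 0.179) -> [0.001  0.0534 0.0003]
(0.652, 0.137, 0.179) -> [0.0032 0.1504 0.0004]
spin -0.002 3.14 q6 -1.77 q1 -0.2
181 172 206 118 [array([ 0.6056, -0.0271,  0.02  ]), array([ 0.6522, -0.0743,  0.02  ]), array([0.6523, 0.0171, 0.02  ])]
```

View pics/w4.png

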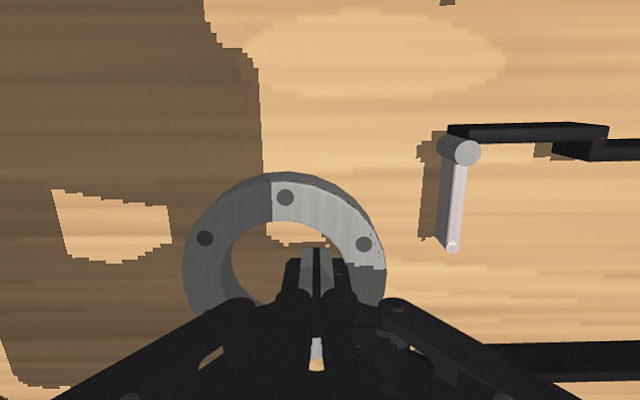

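Small b is at (285,270), which is about (0.652,-0.028), aligned with the lane. The gate at (455,200) is shut behind the first flange. Now I push b in.

```bash
python3 -m pendant '[{"x":0.001,"y":0.018,"z":0,"spin":0},{"x":0.001,"y":0.036,"z":0,"spin":0},{"x":0.001,"y":0.054,"z":0,"spin":0},{"x":0.002,"y":0.072,"z":0,"spin":0},{"x":0.002,"y":0.09,"z":0,"spin":0},{"x":0.003,"y":0.108,"z":0,"spin":0},{"x":0.003,"y":0.124,"z":0,"spin":0},{"x":0.003,"y":0.138,"z":0,"spin":0},{"x":0.003,"y":0.147,"z":0,"spin":0},{"x":0.003,"y":0.152,"z":0,"spin":0},{"x":0.003,"y":0.152,"z":0,"spin":0}]' 0.0 30
python3 - <<'E'
from h import *
c=cam('wrist'); cv2.imwrite('pics/w5.png',c['frame'])
plan((.5419,-.3779,.179))
E
```

```text
clock: 10.18
tcp_pos: [0.6522, 0.1389, 0.1794]
tool_rot: [-0.003, -3.139, -0.002]
wrist_force: [0.0, 0.6, -0.1]
grip_width: -0.0005
t 10.22 tcp [0.6522 0.1387 0.1794] F [-0.4  0.5  0.2] toolx [-1.     0.002  0.003] tooly [0.002 1.    0.001]
(0.5419, -0.3779, 0.179) -> [ 1.093e-01 -5.169e-01  1.000e-04]
spin -0.002 3.14 q6 -1.54 q1 0.03
```

View pics/w5.png

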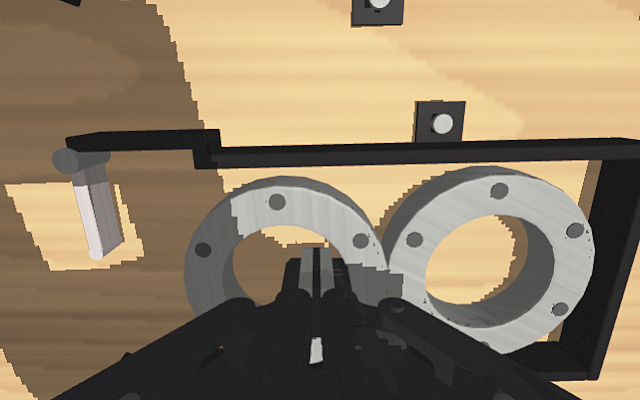

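Both small flanges are in, touching at u≈385, and the gate at (85,205) looks shut. I'll confirm the gate angle with rays.

```bash
python3 - <<'E'
from h import *
c=cam('wrist')
for u,v in [(65,160),(96,254),(76,180),(184,265),(388,265)]: print(u,v,ray2plane(c,u,v,.02).round(4))
E
python3 -m pendant '[{"x":0,"y":-0.01,"z":0,"spin":0},{"x":0,"y":-0.012,"z":-0.04,"spin":0},{"x":0.002,"y":-0.015,"z":-0.07,"spin":0},{"x":0.015,"y":-0.06,"z":-0.08,"spin":0},{"x":0.027,"y":-0.12,"z":-0.08,"spin":0},{"x":0.04,"y":-0.18,"z":-0.08,"spin":0},{"x":0.052,"y":-0.24,"z":-0.08,"spin":0},{"x":0.065,"y":-0.3,"z":-0.08,"spin":0},{"x":0.077,"y":-0.36,"z":-0.08,"spin":0},{"x":0.09,"y":-0.42,"z":-0.08,"spin":0},{"x":0.1,"y":-0.475,"z":-0.08,"spin":0},{"x":0.109,"y":-0.515,"z":-0.07,"spin":0}]' 0.0 30
python3 - <<'E'
from h import *
plan((.5419,-.3779,.179))
E
```

```text
65 160 [0.5979 0.0396 0.02  ]
96 254 [0.6392 0.0436 0.02  ]
76 180 [0.6061 0.0422 0.02  ]
184 265 [0.6446 0.0812 0.02  ]
388 265 [0.6447 0.1707 0.02  ]
clock: 11.78
tcp_pos: [0.5411, -0.3799, 0.2502]
tool_rot: [-0.007, -3.141, 0.001]
wrist_force: [0.5, -0.3, -0.1]
grip_width: -0.0001
t 11.78 tcp [ 0.5411 -0.3799  0.2502] F [ 0.5 -0.3 -0.1] toolx [-1.     0.005  0.001] tooly [ 0.005  1.    -0.001]
(0.5419, -0.3779, 0.179) -> [-0.0008  0.002   0.0712]
spin -0.005 3.137 q6 -2.36 q1 -0.79
```

```bash
python3 -m pendant '[{"x":-0.001,"y":0.002,"z":0.045,"spin":0},{"x":-0.001,"y":0.002,"z":0.071,"spin":0},{"x":0.008,"y":0.015,"z":0.071,"spin":0},{"x":0.02,"y":0.04,"z":0.071,"spin":0},{"x":0.033,"y":0.066,"z":0.071,"spin":0},{"x":0.046,"y":0.093,"z":0.071,"spin":0},{"x":0.059,"y":0.12,"z":0.071,"spin":0},{"x":0.07,"y":0.148,"z":0.071,"spin":0},{"x":0.078,"y":0.176,"z":0.071,"spin":0},{"x":0.081,"y":0.206,"z":0.071,"spin":0},{"x":0.081,"y":0.23,"z":0.071,"spin":0},{"x":0.08,"y":0.245,"z":0.071,"spin":0}]' 0.0 30
python3 -c "
from h import *
plan((.462,-.04,.179))"
```

```text
clock: 13.28
tcp_pos: [0.4621, -0.1344, 0.1794]
tool_rot: [-0.008, -3.141, 0.003]
wrist_force: [-0.1, -2.5, -0.2]
grip_width: 0.0002
t 13.28 tcp [ 0.4621 -0.1344  0.1794] F [-0.1 -2.5 -0.2] toolx [-1.     0.005  0.   ] tooly [ 0.005  1.    -0.002]
(0.462, -0.04, 0.179) -> [0.0005 0.0944 0.0003]
spin -0.005 3.137 q6 -2.09 q1 -0.53
```

```bash
python3 -m pendant '[{"x":0,"y":0.025,"z":0,"spin":0},{"x":0,"y":0.05,"z":0,"spin":0},{"x":0,"y":0.075,"z":0,"spin":0},{"x":0,"y":0.088,"z":0,"spin":0},{"x":0,"y":0.095,"z":0,"spin":0},{"x":0,"y":0.1,"z":0,"spin":0}]' 0.0 30
python3 - <<'E'
from h import *
c=cam('wrist'); cv2.imwrite('pics/w6.png',c['frame'])
plan((.462,.04,.179),(.4595,.14,.179))
f=c['frame']
h=cv2.cvtColor(f,cv2.COLOR_BGR2HSV); m=(h[...,1]<60).astype(np.uint8); m[290:]=0; m[:,420:]=0
k=max(cv2.findContours(m,cv2.RETR_EXTERNAL,cv2.CHAIN_APPROX_NONE)[0],key=cv2.contourArea)
x,y,w,hh=cv2.boundingRect(k); print(x,y,w,hh,[ray2plane(c,a,b,.02).round(4) for a,b in ((x+w/2,y),(x,y+w/2),(x+w,y+w/2))])
print('mouth exp',proj(c,(.462,.0385,0)),'pivot exp',proj(c,(.394,.037,.022)))
E
```

```text
clock: 14.02
tcp_pos: [0.4628, -0.0347, 0.1794]
tool_rot: [0.008, 3.141, -0.003]
wrist_force: [-0.8, -3.7, 0.8]
grip_width: -0.0004
t 14.07 tcp [ 0.4627 -0.0343  0.1794] F [-0.2 -1.4  1.3] toolx [-1.     0.005  0.   ] tooly [ 0.005  1.    -0.002]
(0.462, 0.04, 0.179) -> [0.0011 0.0743 0.0002]
(0.4595, 0.14, 0.179) -> [4.100e-03 1.743e-01 1.000e-04]
spin -0.005 3.136 q6 -1.89 q1 -0.33
154 143 260 147 [array([ 0.4024, -0.0471,  0.02  ]), array([ 0.4596, -0.1067,  0.02  ]), array([0.4598, 0.0085, 0.02  ])]
mouth exp [462.32448755 256.15870877] pivot exp [506.50086688 120.43156476]
```

View pics/w6.png

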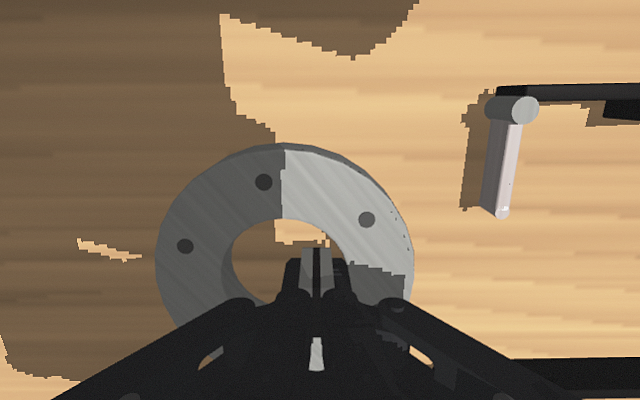

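The large flange is at about (0.460,-0.049) and the gate pivot is at (525,108). I'll cross-check the lane centre from the pivot and the far wall.

Run:
```python
from h import *
c=cam('wrist')
for u,v,z in [(525,108,.022),(502,213,.02),(600,360,0),(600,378,.022),(605,102,0),(630,119,0)]: print(u,v,z,ray2plane(c,u,v,z).round(4))
```

```text
525 108 0.022 [0.3894 0.0436 0.022 ]
502 213 0.02 [0.4316 0.0432 0.02  ]
600 360 0 [0.5271 0.1251 0.    ]
600 378 0.022 [0.517  0.1045 0.022 ]
605 102 0 [0.3878 0.0913 0.    ]
630 119 0 [0.3951 0.1042 0.    ]
```

```bash
python3 -m pendant '[{"x":0.001,"y":0.015,"z":0,"spin":0},{"x":0.002,"y":0.033,"z":0,"spin":0},{"x":0.002,"y":0.051,"z":0,"spin":0},{"x":0.002,"y":0.069,"z":0,"spin":0},{"x":0.003,"y":0.087,"z":0,"spin":0},{"x":0.003,"y":0.105,"z":0,"spin":0},{"x":0.003,"y":0.122,"z":0,"spin":0},{"x":0.003,"y":0.138,"z":0,"spin":0},{"x":0.003,"y":0.154,"z":0,"spin":0},{"x":0.003,"y":0.168,"z":0,"spin":0},{"x":0.003,"y":0.176,"z":0,"spin":0},{"x":0.003,"y":0.176,"z":0,"spin":0}]' 0.0 30
python3 - <<'E'
from h import *
c=cam('wrist'); cv2.imwrite('pics/w7.png',c['frame'])
plan()
E
```

```text
clock: 15.62
tcp_pos: [0.4604, 0.1422, 0.1791]
tool_rot: [-0.007, -3.141, 0.002]
wrist_force: [0.3, -1.6, 0.8]
grip_width: 0.0002
t 15.68 tcp [0.4604 0.142  0.179 ] F [-0.8 -0.6  0.5] toolx [-1.     0.005  0.   ] tooly [ 0.005  1.    -0.001]
spin -0.005 3.137 q6 -1.51 q1 0.05
```

View pics/w7.png

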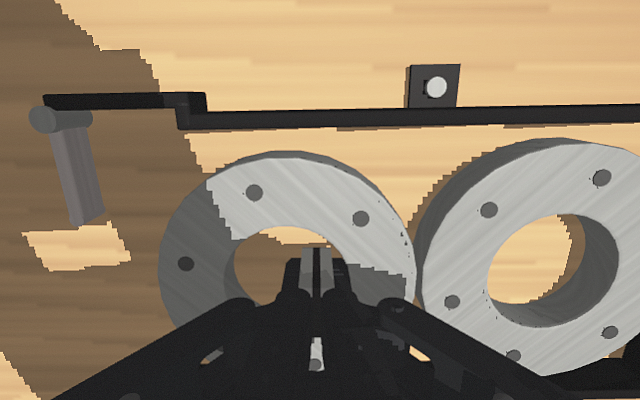

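The large flange is inside, next to the first one, and its gate at (75,170) looks shut. I'll retract clear and make a final check from the top.

```bash
python3 -m pendant '[{"x":0,"y":-0.01,"z":0,"spin":0},{"x":0,"y":-0.012,"z":-0.04,"spin":0},{"x":0.0,"y":-0.014,"z":-0.08,"spin":0},{"x":0.0,"y":-0.05,"z":-0.12,"spin":0},{"x":0.02,"y":-0.1,"z":-0.15,"spin":0},{"x":0.04,"y":-0.155,"z":-0.17,"spin":0},{"x":0.06,"y":-0.21,"z":-0.18,"spin":0},{"x":0.08,"y":-0.265,"z":-0.18,"spin":0},{"x":0.1,"y":-0.32,"z":-0.18,"spin":0},{"x":0.1,"y":-0.36,"z":-0.18,"spin":0},{"x":0.1,"y":-0.4,"z":-0.18,"spin":0},{"x":0.1,"y":-0.4,"z":-0.18,"spin":0}]' 0.0 30
python3 - <<'E'
from h import *
c=cam('top'); f=c['frame']
cv2.imwrite('pics/top1.png',np.vstack([cv2.resize(f,(800,500))]))
hsv=cv2.cvtColor(f,cv2.COLOR_BGR2HSV)
m=((hsv[...,1]<75)&(hsv[...,2]>75)).astype(np.uint8)
for k in cv2.findContours(m,cv2.RETR_EXTERNAL,cv2.CHAIN_APPROX_NONE)[0]:
    a=cv2.contourArea(k)
    if not 30<a<2500: continue
    P=np.array([ray2plane(c,*p[0],.02)[:2] for p in k]).astype(np.float32)
    (x,y),r=cv2.minEnclosingCircle(P); print(a,round(x,4),round(y,4),'d',round(2*r,4))
plan()
E
```

```text
clock: 17.18
tcp_pos: [0.3577, -0.2598, 0.3592]
tool_rot: [-0.014, -3.141, 0.001]
wrist_force: [-0.3, -0.1, 0.1]
grip_width: 0.0002
1969.0 -0.0685 0.4589 d 0.219
137.0 0.0482 0.1539 d 0.0836
33.0 0.1883 -0.2732 d 0.0284
485.0 0.2174 -0.3497 d 0.305
2425.5 0.1765 -0.9714 d 0.5237
909.5 0.3608 -0.3811 d 0.1363
531.5 0.3524 -0.2427 d 0.3015
2075.5 0.4617 0.1858 d 0.2322
305.0 0.4494 0.414 d 0.1761
1232.5 0.6518 0.1687 d 0.1834
222.5 0.7132 -0.4013 d 0.0976
190.5 0.7091 0.4343 d 0.0649
225.0 0.7747 -0.228 d 0.059
1402.5 0.8478 0.2814 d 0.1955
35.0 0.8797 0.2893 d 0.1515
378.5 1.2561 -1.0496 d 0.219
79.0 1.2445 -0.8844 d 0.1154
t 17.23 tcp [ 0.3577 -0.2583  0.3589] F [-0.1  0.1  0. ] toolx [-1.     0.008  0.001] tooly [0.008 1.    0.001]
spin -0.008 3.134 q6 -2.46 q1 -0.9
```

View pics/top1.png

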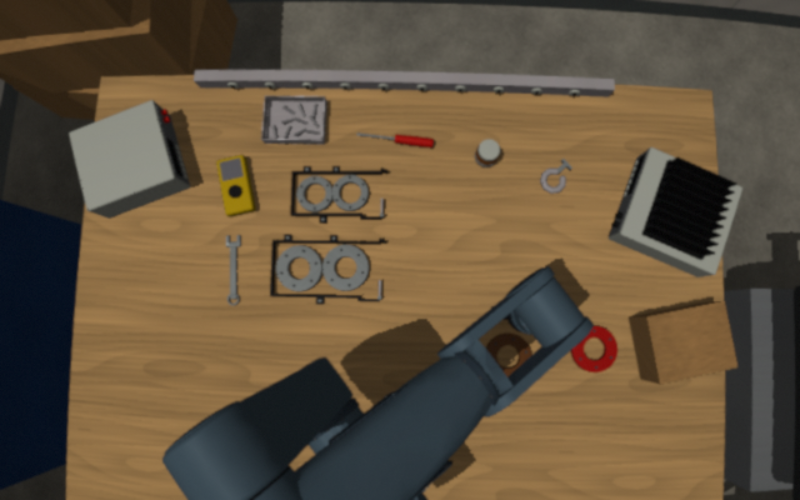

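The final top view shows both small flanges in the narrow track at (333,193) and both large ones in the wide track at (322,267). Both gates are shut at (383,208) and (381,288), and the visible bystanders have not moved. I'm handing the job in.

```bash
python3 -c "
from plant import manip
print(manip.finish_job())"
```

```text
the job is handed in; nothing more can be done
None
```

The job is handed in, with the clock at about 17 s of the 69 s allowed. I dragged the two small flanges one after the other into the narrow track, then the large one into the wide track. All three were dragged flat on the bench by shut fingertips in the bore.

**Depth past the gates:** in the last top view, the outer small flange's centre is about 82 mm past its mouth (73 mm needed). The outer large one is about 86 mm past its mouth (78 mm needed). The mouth positions came from two views that differed by up to 5 mm, so these margins are good to a few millimetres.

**Gates:** both look shut in the wrist and top views. Rays cast on the narrow gate gave roughly 0.1 rad of shut, which is within picture error. The wide gate I judged only by eye after the large flange went in.

**Bystanders and forces:** everything visible in the last view is unmoved, and the gripper was well clear of the tracks. The arm hid the nipple and most of the brown look-alike in that view, so I did not re-check those two, but no drag path went near them. Wrist force read at most about 4 N at the end of each move.

**Refused command:** my first move was refused as invalid input and nothing moved. I resent it with all four values in each row and a grip force.

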